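# Seat a keyed wheel hub on a spindle stub

## Robot

A 6-joint arm with a two-finger parallel gripper is mounted at the origin on a cart in front of the work surface, level with it; the furniture and walls round the work are solid. World frame = base frame: x ahead of the robot, y to its left, z up, the work surface at z = 0. Lengths are in m, angles in degrees, forces in N, time in s.
With the tool pointing down it reaches from about 0.35 to 0.725 m from the base axis. Payload 4.3 kg.
Tool frame: the origin (TCP) lies midway between the tips of the shut fingers; the grasp point (between the pads) lies 19 mm behind it; z points along the fingers, y is the line along which they close (so a half turn about z gives the same grasp; the last joint's range is limited). The gripper opens to 85 mm and grips with 20 to 120 N. Pads are 22 mm wide; open, the fingers measure 114 mm over their backs; the gripper's body (76 mm by 85 mm) begins 54 mm behind the grasp point. The pads swing forward as they close: fully open they stand 13 mm farther back than shut.
Start: joints at [-69.746, 21.618, 4.641, 73.018, 0, 83.68], TCP at [0.257, -0.514, 0.193] pointing down, gripper open.
Joint ranges: [-156.06, 156.06], [-48.1, 94.91], [-58.44, 69.94], [-101.28, 121.22], [-78.64, 73.56], [-180, 180]. Speed limits (degrees/s): [147.25, 147.25, 180, 180, 180, 180].

## Interface

Orientations are given as a 3x3 rotation matrix whose columns are the frame's x, y, z axes.
In Python, from bench import r gives the robot as it stands. The module is installed in compiled form; this text tells all that it offers.
- The arm moves only by the shell command python3 -m creep 'ROWS'. ROWS is JSON, a list of rows, each a list of 5 numbers: the finger opening in m, from 0 to 0.0854, then the shift along the tool's x, y, z in m, then the turn about the tool's z in rad. In form: [[fingers, tx, ty, tz, twist], ...]. A call has 1 to 8 rows; each row is the pose to reach, as a shift and turn from the pose commanded when the call began, along the tool's axes at that moment; what a row does not reach only later rows make up. A row lasts 1/12 s, in which the tool goes at most 41.7 mm and 7.16 degrees, less where a joint would pass 70% of its speed; a pose out of reach is approached as far as the arm can. A call with a gripper value outside its range is refused whole. The fingers move at their own pace and stop on an object; the grip force is fixed at half the most. Time passes only in rows, so rows that repeat a pose let the fingers close. It gives the time, the measured TCP pose, the force and the opening at its end, in the units of the state.
- r.observe(): the state, without advancing time (a new reading comes with each control period).
- r.camera(name): name is "side" or "top"; returns the picture (420x560x3 uint8, red, green, blue); there is no depth.
- r.camera_model(name): a dict with "mtx" (3x3 intrinsics, pixels), "dist_coeffs" ([k1, k2, p1, p2, k3] as OpenCV has them; the pictures are not rectified), "pose" (4x4, takes a point from camera to world coordinates). Camera axes: x right, y down, z forward; pixel columns grow to the right and rows downward; lengths in m; the calibration is good to about 2 mm. A picture is of the moment at which its call begins. camera_model takes no time and is no camera call.
- r.close_job(): hands the job in, once; it reports no verdict.
The state is a dict: "clock": time; "joint_positions": joint angles; "joint_velocities": joint speeds; "joint_torque": joint torques, N m; "tcp_pos": TCP position; "tool_rot": TCP orientation; "force": force on the tool from outside, world axes, zero at the start; "torque": the same for the moment, N m; "grip_width": finger opening in m.
Only numpy, scipy, OpenCV 4.12 (cv2) and the standard library are available. Lean on these libraries where they do the work, as an engineer would, in place of code of your own. Each camera call takes 0.05 s, during which the arm holds its last target. There are 200 camera calls.

## Task

Put the brass wheel hub, flange down, on the upright keyed spindle and turn it gently, with light pressure only, until its inner tab drops into the keyway and the flange lies flush on the steel shoulder. Then let go of it, and leave the other things on the bench where they are.

Things in the scene. Friction and masses are not known exactly. Their poses are not given: they have to be found in the camera images.
- hub: Loose brass hub standing flange down, about 0.14 kg. Origin: centre of its underside, z up along its 35 mm through bore. Flange 60 mm diameter, 6 mm thick; above it a round boss 46 mm in diameter, up to 44 mm above the origin: grip the boss, in any direction. Its yaw is within 0.6 rad of the world's.
- tab (a point): Middle of the hub's one inner tab, on the hub's own +x side, 13 mm from the axis and 16 mm above its underside. The tab is 6 mm wide and 12 mm tall, its lower face 10 mm above the underside, its inner end 10 mm from the axis; a red dot on the hub's top rim marks its side. Axes as the hub's.
- block: Blue mounting block, 100 x 100 x 22 mm, fixed to the bench, with an upright steel spindle stub. Origin: centre of its underside. The keyway points along the block's own +x only roughly, anywhere up to 0.5 rad to either side; its direction is not measured and must be felt for. The spindle is clamped and does not turn under a light touch. The block's yaw is within 0.4 rad of the world's.
- seat (a point): Centre of the top of the steel shoulder disc (66 mm diameter), on the spindle axis, 30 mm above the bench: where the centre of the hub's underside ends. Above it stands the keyed part, 32 mm in diameter, 24 mm tall, top edge bevelled 2.5 mm, then a threaded nose 15 mm in diameter up to 40 mm above this point. Axes as the block's.
- land (a point): Centre of the keyed part's end face, 24 mm above the shoulder. One groove 8 mm wide, open here, runs down its side: the keyway. The hub slides on 10 mm, then its tab lands on this face (underside 14 mm above the shoulder); with the tab within about 4 degrees of the groove it goes down the last 14 mm. Axes as the block's.
- buff: Dark loose buffing wheel, 82 mm diameter, 26 mm thick, lying flat; origin at the centre of its underside. Bystander; it and the hub may stand in each other's place.
- disc: Loose wooden disc, 62 mm diameter, 14 mm thick; origin at the centre of its underside. Bystander. It lies under the wide shade of a hanging lamp, about half a metre above the bench: keep the arm low and near when it passes in front of it.
- jar: Clear jar with a black lid, 66 mm diameter, 80 mm tall; origin at the centre of its underside. Bystander.
Mind the look-alikes: they are no part of the job. Of the things that look like the hub, the middle-sized one is meant.

How it is judged:
By the outcome, as a careful person would: the job done as asked, in the order asked, and still so for the second after the job is handed in, with the robot touching nothing.
It also fails if it takes over 51 s, if anything falls off the work surface, if the arm or the gripper's body presses on something with over 40 N, if the wrist force passes 120 N, or if a joint passes its speed limit or range.

## Working session

There is one attempt and no reset: what is moved stays moved. The work goes in short steps, Python scripts to look and compute and a shell command to move; the robot and the scene stay as the last step left them, time stands still between calls to the robot, and variables do not carry over. Pictures are saved under pics/ and viewed, on a budget of 10 in all, crops included, one or two more only if the job needs it, and the job is handed in when it is done.

```bash
mkdir -p pics; cat > h.py <<'E'
import numpy as np, cv2
from bench import r
def ray(cam,u,v):
    m=r.camera_model(cam); p=cv2.undistortPoints(np.array([[[u,v]]],float),np.array(m["mtx"]),np.array(m["dist_coeffs"]))[0,0]
    T=np.array(m["pose"]); return T[:3,3],T[:3,:3]@np.array([p[0],p[1],1])
def atz(cam,u,v,z):
    o,d=ray(cam,u,v); return o+d*(z-o[2])/d[2]
def proj(cam,P):
    m=r.camera_model(cam);T=np.linalg.inv(np.array(m["pose"]))
    return cv2.projectPoints(np.array(P,float).reshape(-1,1,3),cv2.Rodrigues(T[:3,:3])[0],T[:3,3],np.array(m["mtx"]),np.array(m["dist_coeffs"]))[0][:,0]
def shot(cam,name,crop=None,s=1):
    im=r.camera(cam)[:,:,::-1]
    if crop: x0,y0,x1,y1=crop; im=im[y0:y1,x0:x1]
    cv2.imwrite(f"pics/{name}.png",cv2.resize(im,None,fx=s,fy=s,interpolation=cv2.INTER_CUBIC))
E
python3 - <<'E'
from h import *
a=r.camera("top")[:,:,::-1];b=r.camera("side")[:,:,::-1]
cv2.imwrite("pics/t0.png",a);cv2.imwrite("pics/s0.png",b)
for c in("top","side"): print(np.round(r.camera_model(c)["pose"],3))
s=r.observe();print(s["clock"],s["tcp_pos"],np.round(s["tool_rot"],3))
E
```

```text
[[ 0.016 -0.981  0.196  0.275]
 [-1.    -0.015  0.007  0.208]
 [-0.004 -0.196 -0.981  1.251]
 [ 0.     0.     0.     1.   ]]
[[-0.996 -0.049  0.068  0.457]
 [-0.084  0.585 -0.807  1.035]
 [-0.    -0.809 -0.587  0.683]
 [ 0.     0.     0.     1.   ]]
0.1 [ 0.25698397 -0.513626    0.19181668] [[ 0.894  0.447 -0.001]
 [ 0.447 -0.894  0.002]
 [ 0.    -0.002 -1.   ]]
```

View pics/t0.png

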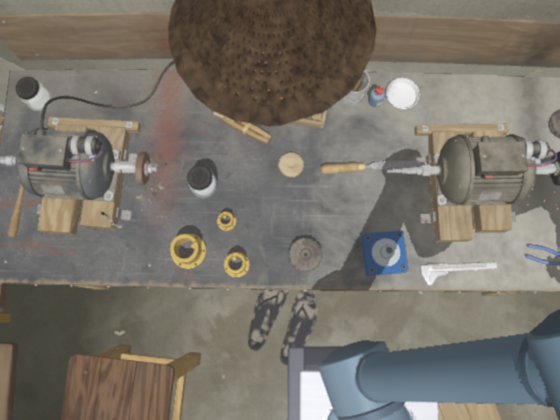

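View pics/s0.png

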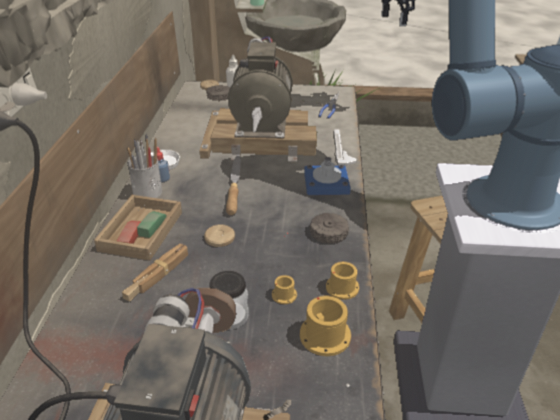

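Three yellow hubs in the top view: large (187,251), small (226,221) and middle (236,264). The middle one, at side pixel (343,280), fits the description. The block is at top (385,254) and the buff at (305,253). I'll confirm with one enlarged crop.

```bash
python3 - <<'E'
from h import *
a=cv2.imread("pics/t0.png");b=cv2.imread("pics/s0.png")
f=lambda im,x,y,w,h,s:cv2.resize(im[y:y+h,x:x+w],(400,300),interpolation=cv2.INTER_CUBIC)
cv2.imwrite("pics/c1.png",np.vstack([np.hstack([f(a,204,234,64,48,0),f(a,345,224,80,60,0)]),np.hstack([f(b,304,250,80,60,0),f(b,288,145,80,60,0)])]))
for n,u,v,z in [("hub",236,264,.044),("big",187,251,.05),("small",226,221,.03),("buff",305,253,.026),("nose",388,252,.07),("blk",385,254,.022),("jar",202,177,.08)]: print(n,atz("top",u,v,z).round(3))
print("side hub",atz("side",343,268,.044).round(3))
E
```

```text
hub [0.391 0.311 0.044]
big [0.419 0.426 0.05 ]
small [0.494 0.34  0.03 ]
buff [0.422 0.151 0.026]
nose [ 0.421 -0.036  0.07 ]
blk [ 0.422 -0.038  0.022]
jar [0.588 0.394 0.08 ]
side hub [0.396 0.311 0.044]
```

View pics/c1.png

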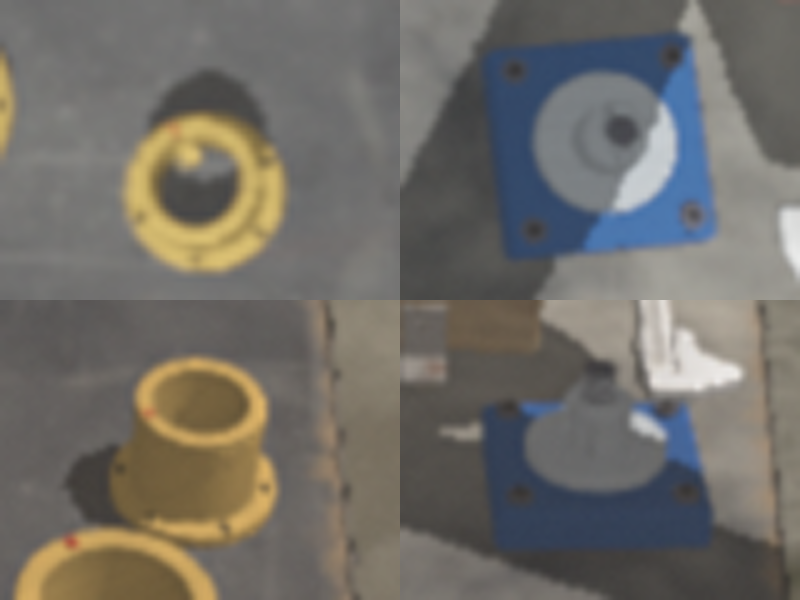

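```bash
python3 - <<'E'
from h import *
t=lambda x,y,s,ox,oy:((x+.5)/s-.5+ox,(y+.5)/s-.5+oy)
H=lambda x,y:t(x,y,6.25,204,234); B=lambda x,y:t(x-400,y,5,345,224)
S=lambda x,y:t(x,y-300,5,304,250); SB=lambda x,y:t(x-400,y-300,5,288,145)
print("hub top",atz("top",*H(198,178),.044)[:2],"side",atz("side",*S(201,402),.044)[:2])
print("dot top",atz("top",*H(175,130),.044)[:2],"side",atz("side",*S(150,413),.044)[:2])
for n,e in(("L",(123,192)),("R",(287,192)),("B",(205,272))): print("flange",n,atz("top",*H(*e),.006)[:2])
c=[atz("top",*B(*p),.022)[:2] for p in((487,48),(687,32),(717,240),(507,258))]
print("block",np.mean(c,0),np.round(c,3)); 
for i in range(4): d=c[i]-c[(i+1)%4]; print(np.linalg.norm(d).round(4),np.degrees(np.arctan2(d[1],d[0])).round(1))
print("shoulder",atz("top",*B(605,142),.03)[:2],"side",atz("side",*SB(596,437),.03)[:2])
print("nose",atz("top",*B(622,130),.07)[:2],"side",atz("side",*SB(600,368),.07)[:2])
E
```

```text
hub top [0.39569266 0.31328455] side [0.39515266 0.31661471]
dot top [0.41338431 0.32238764] side [0.41330287 0.32396996]
flange L [0.39362428 0.34510188]
flange R [0.39471776 0.28246859]
flange B [0.36375849 0.31283994]
block [ 0.4261836  -0.03731427] [[ 0.471  0.016]
 [ 0.48  -0.08 ]
 [ 0.381 -0.092]
 [ 0.372  0.008]]
0.0966 95.4
0.0998 6.7
0.1001 -84.5
0.1 -175.3
shoulder [ 0.42608285 -0.03822052] side [ 0.42681812 -0.03900534]
nose [ 0.42674544 -0.03807224] side [ 0.42720618 -0.03390028]
```

Hub is at about (0.395, 0.314) with the red dot at yaw ~25°. That is the middle size, with a 60 mm flange measured. Spindle is at (0.426, -0.038), block yaw ~5.5°. Moving off.

```bash
python3 -m creep '[[0.0854,0.028,-0.027,0,0],[0.0854,0.056,-0.054,0,0],[0.0854,0.084,-0.081,0,0],[0.0854,0.112,-0.108,0,0],[0.0854,0.140,-0.135,0,0],[0.0854,0.168,-0.162,0,0],[0.0854,0.196,-0.189,0,0],[0.0854,0.224,-0.216,0,0]]'
```

```text
clock: 0.77
tcp_pos: [0.3608, -0.2189, 0.1924]
tool_rot: [[0.895, 0.447, -0.0], [0.447, -0.895, 0.0], [-0.0, -0.0, -1.0]]
force: [0.6, -1.0, 0.3]
grip_width: 0.0854
```

```bash
python3 -m creep '[[0.0854,0.025,-0.031,0,-0.08],[0.0854,0.05,-0.062,0,-0.16],[0.0854,0.075,-0.093,0,-0.24],[0.0854,0.1,-0.124,0,-0.32],[0.0854,0.125,-0.155,0,-0.4],[0.0854,0.15,-0.186,0,-0.48],[0.0854,0.175,-0.217,0,-0.56],[0.0854,0.2,-0.248,0,-0.64]]'
cat >> h.py <<'E'
def to(x,y,z):
    s=r.observe();R=np.array(s["tool_rot"]);d=R.T@(np.array([x,y,z])-s["tcp_pos"])
    print("shift",d.round(4),"pos",np.round(s["tcp_pos"],4),"yaw",np.degrees(np.arctan2(R[1,0],R[0,0])).round(2),"q6",s["joint_positions"][5],"F",np.round(s["force"],1),"t",s["clock"],"w",s["grip_width"])
E
python3 -c "
from h import *
to(.395,.314,.12)"
```

```text
clock: 1.43
tcp_pos: [0.4285, 0.0924, 0.1925]
tool_rot: [[0.447, 0.895, -0.0], [0.895, -0.447, -0.0], [-0.0, -0.0, -1.0]]
force: [0.4, -0.3, 0.8]
grip_width: 0.0851
shift [ 0.1833 -0.1289  0.0724] pos [0.4285 0.0924 0.1925] yaw 63.48 q6 120.39805513877555 F [ 0.4 -0.3  0.8] t 1.4333 w 0.08510587633373826
```

```bash
python3 -m creep '[[0.0854,0.030,-0.021,0.01,0],[0.0854,0.06,-0.042,0.02,0],[0.0854,0.09,-0.063,0.03,0],[0.0854,0.12,-0.084,0.04,0],[0.0854,0.15,-0.105,0.05,0],[0.0854,0.183,-0.128,0.06,0],[0.0854,0.183,-0.129,0.07,0],[0.0854,0.183,-0.129,0.07,0]]'
python3 -c "
from h import *
to(.395,.314,.018)
a=r.camera('top')[:,:,::-1][220:310,180:300];b=r.camera('side')[:,:,::-1][215:305,290:410]
cv2.imwrite('pics/c2.png',cv2.resize(np.vstack([a,b]),None,fx=3.3,fy=3.3,interpolation=cv2.INTER_CUBIC))"
```

```text
clock: 2.1
tcp_pos: [0.3936, 0.3128, 0.1202]
tool_rot: [[0.446, 0.895, -0.004], [0.895, -0.446, -0.002], [-0.004, -0.002, -1.0]]
force: [-0.4, 0.5, -0.1]
grip_width: 0.0854
shift [0.0021 0.0009 0.1022] pos [0.3936 0.3128 0.1202] yaw 63.49 q6 147.75638158261424 F [-0.4  0.5 -0.1] t 2.1 w 0.08538934156935296
```

```bash
python3 -m creep '[[0.0854,0.002,0.001,0.02,0],[0.0854,0.002,0.001,0.05,0],[0.0854,0.002,0.001,0.08,0],[0.0854,0.002,0.001,0.1,0],[0.0854,0.002,0.001,0.110,0],[0.0854,0.002,0.001,0.110,0]]'
python3 -c "
from h import *
to(.395,.314,.01)"
```

```text
clock: 2.7
tcp_pos: [0.3967, 0.3111, 0.0112]
tool_rot: [[0.452, 0.892, -0.003], [0.892, -0.452, -0.002], [-0.003, -0.002, -1.0]]
force: [0.5, -0.4, 0.6]
grip_width: 0.0853
shift [ 0.0018 -0.0029  0.0012] pos [0.3967 0.3111 0.0112] yaw 63.12 q6 147.77611545863604 F [ 0.5 -0.4  0.6] t 2.7 w 0.08527006121034314
```

```bash
python3 -m creep '[[0.06,0,0,0,0],[0.05,0,0,0,0],[0.042,0,0,0,0],[0.042,0,0,0,0],[0.042,0,0,0,0],[0.042,0,0,0,0]]'
python3 -c "
from h import *
to(.395,.314,.01)"
```

```text
clock: 3.2
tcp_pos: [0.3983, 0.3134, 0.0132]
tool_rot: [[0.45, 0.893, 0.001], [0.893, -0.45, 0.0], [0.001, 0.001, -1.0]]
force: [0.1, -0.2, 0.3]
grip_width: 0.0421
shift [-0.001  -0.0032  0.0032] pos [0.3983 0.3134 0.0132] yaw 63.25 q6 147.78337554131753 F [ 0.1 -0.2  0.3] t 3.2 w 0.04207229292580731
```

```bash
python3 -c "
from h import *
a=r.camera('top')[:,:,::-1][220:310,180:300];b=r.camera('side')[:,:,::-1][215:305,290:410]
cv2.imwrite('pics/c3.png',cv2.resize(np.vstack([a,b]),None,fx=3.3,fy=3.3,interpolation=cv2.INTER_CUBIC))"
```

```text
(no output)
```

View pics/c3.png

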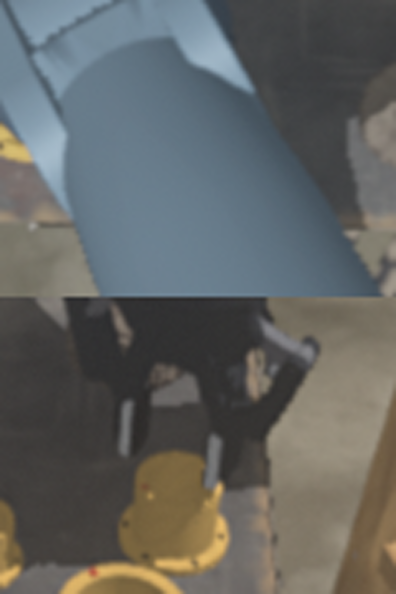

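```bash
python3 -c "
from h import *
s=r.observe();p=np.array(s['tcp_pos']);y=np.array(s['tool_rot'])[:,1]
q=proj('side',[p,p+.025*y,p-.025*y,p+.025*y+[0,0,.02],p-.025*y+[0,0,.02],[.395,.314,.044]])
print(((q-[290,215])*3.3+[0,297]).round())
print(np.round(s['joint_positions'],2))
A=atz('side',125/3.3+290,(455-297)/3.3+215,.013);B=atz('side',212/3.3+290,(487-297)/3.3+215,.013);print(A,B,np.linalg.norm(A-B))
"
```

```text
[[168. 516.]
 [128. 500.]
 [209. 533.]
 [130. 473.]
 [213. 506.]
 [178. 475.]]
[ 31.04  21.41 -24.14  44.42  -0.   147.78]
[0.42192505 0.26402594 0.013     ] [0.37296043 0.28727589 0.013     ] 0.054204182879423225
```

```bash
python3 -c "
from h import *
p=np.array([.257,-.5136,.1918]);y=np.array([.447,-.894,0])
print('s0',proj('side',[p,p+.0427*y,p-.0427*y]).round())
p=np.array([.3936,.3128,.1202]);y=np.array([.895,-.446,0])
b=cv2.imread('pics/c2.png')
for k,z in((0,0),(1,0),(-1,0),(1,.013),(-1,.013),(1,.03),(-1,.03)):
  q=(proj('side',[p+k*.0427*y+[0,0,z]])[0]-[290,215])*3.3+[0,297];print(k,z,q.round());cv2.circle(b,tuple(int(t) for t in q),3,(0,255,255),-1)
s=cv2.resize(cv2.imread('pics/s0.png')[0:60,350:440],None,fx=4.4,fy=4.4)
cv2.imwrite('pics/c2b.png',np.vstack([b,s]) if s.shape[1]==b.shape[1] else np.hstack([b,cv2.copyMakeBorder(s,0,b.shape[0]-s.shape[0],0,0,0)]))
"
```

```text
s0 [[391.  40.]
 [383.  35.]
 [399.  44.]]
0 0 [191. 363.]
1 0 [118. 337.]
-1 0 [268. 391.]
1 0.013 [119. 318.]
-1 0.013 [271. 370.]
1 0.03 [121. 291.]
-1 0.03 [275. 344.]
```

View pics/c2b.png

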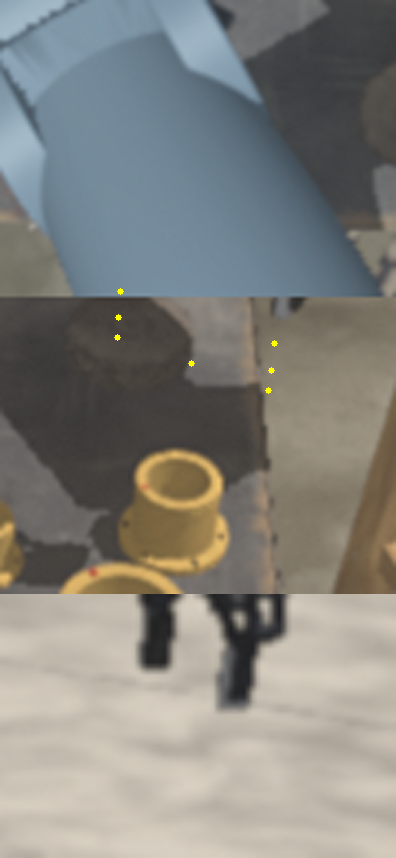

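In c2b the open fingertips appear well above their predicted points: the right tip is at (288,315), against a prediction of about (271,370). In c3 the fingers closed just above the hub, with pad tips at (125,455) and (212,487) covering its rim. So the real fingertips are about 30 mm higher than the reported TCP implies. I'll reopen and go down in guarded steps.

```bash
python3 -m creep '[[0.0854,0,0,0,0],[0.0854,0,0,0,0],[0.0854,0,0,0,0],[0.0854,-0.001,-0.003,0,0],[0.0854,-0.001,-0.003,0,0]]'; python3 -m creep '[[0.0854,0,0,0.004,0],[0.0854,0,0,0.008,0],[0.0854,0,0,0.012,0],[0.0854,0,0,0.012,0]]'
python3 -c "
from h import *
to(.395,.314,.0)
b=r.camera('side')[:,:,::-1][215:305,290:410]
cv2.imwrite('pics/c4.png',cv2.resize(b,None,fx=5,fy=5,interpolation=cv2.INTER_CUBIC))"
```

```text
clock: 3.72
tcp_pos: [0.394, 0.3136, 0.0125]
tool_rot: [[0.45, 0.893, -0.001], [0.893, -0.45, -0.0], [-0.001, -0.001, -1.0]]
force: [-0.1, 0.7, -0.6]
grip_width: 0.0852
clock: 4.05
tcp_pos: [0.394, 0.3131, -0.0005]
tool_rot: [[0.45, 0.893, -0.002], [0.893, -0.45, -0.001], [-0.002, -0.001, -1.0]]
force: [-0.1, -0.1, 0.3]
grip_width: 0.0856
shift [ 0.0012  0.0005 -0.0005] pos [ 0.394   0.3131 -0.0005] yaw 63.24 q6 148.01411511711714 F [-0.1 -0.1  0.3] t 4.05 w 0.08560852262889986
```

View pics/c4.png

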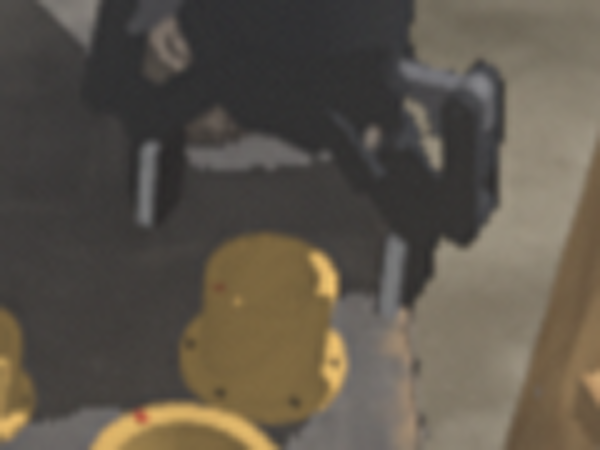

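```bash
python3 -c "
from h import *
s=r.observe();p=np.array(s['tcp_pos']);y=np.array(s['tool_rot'])[:,1]
for k,u,v in((1,319,260.6),(-1,368,278.6)):
  for z in(.0125,.03,.04,.05): print(k,z,atz('side',u-.4,v-.4,z)[:2].round(4),'exp',(p+k*.044*y)[:2].round(4))
"
```

```text
1 0.0125 [0.4396 0.2572] exp [0.4334 0.2934]
1 0.03 [0.4401 0.2775] exp [0.4334 0.2934]
1 0.04 [0.4403 0.2891] exp [0.4334 0.2934]
1 0.05 [0.4406 0.3007] exp [0.4334 0.2934]
-1 0.0125 [0.349 0.3  ] exp [0.3548 0.333 ]
-1 0.03 [0.3518 0.3192] exp [0.3548 0.333 ]
-1 0.04 [0.3534 0.3302] exp [0.3548 0.333 ]
-1 0.05 [0.355  0.3412] exp [0.3548 0.333 ]
```

Open tips are at z ≈ 0.043 while TCP z reads 0, so the reading is about 30 mm low in z and xy agrees. I'll go down another 20 mm, guarded.

```bash
python3 -m creep '[[0.0854,0.001,0.0,0.004,0],[0.0854,0.001,0.0,0.008,0],[0.0854,0.001,0.0,0.012,0],[0.0854,0.001,0.0,0.014,0]]'; python3 -m creep '[[0.0854,0,0,0.002,0],[0.0854,0,0,0.004,0],[0.0854,0,0,0.006,0],[0.0854,0,0,0.006,0]]';  python3 -m creep '[[0.06,0,0,0,0],[0.05,0,0,0,0],[0.042,0,0,0,0],[0.042,0,0,0,0],[0.042,0,0,0,0],[0.042,0,0,0,0]]'
```

```text
clock: 4.43
tcp_pos: [0.3949, 0.3143, -0.014]
tool_rot: [[0.45, 0.893, -0.001], [0.893, -0.45, -0.001], [-0.001, -0.0, -1.0]]
force: [-0.2, -0.4, 0.1]
grip_width: 0.0853
clock: 4.77
tcp_pos: [0.395, 0.3144, -0.0197]
tool_rot: [[0.45, 0.893, -0.0], [0.893, -0.45, -0.0], [-0.0, -0.0, -1.0]]
force: [-0.6, 0.1, -0.1]
grip_width: 0.0855
clock: 5.27
tcp_pos: [0.3955, 0.3148, -0.0188]
tool_rot: [[0.45, 0.893, 0.001], [0.893, -0.45, 0.001], [0.001, 0.0, -1.0]]
force: [-2.0, -0.0, 5.6]
grip_width: 0.0445
```

```bash
python3 -m creep '[[0.04,0,0,0,0],[0.04,0,0,-0.02,0],[0.04,0,0,-0.045,0],[0.04,0,0,-0.075,0],[0.04,0,0,-0.1,0],[0.04,0,0,-0.115,0],[0.04,0,0,-0.12,0],[0.04,0,0,-0.12,0]]'
python3 -c "
from h import *
to(.4262,-.038,.101)
b=r.camera('side')[:,:,::-1][180:300,290:410]
cv2.imwrite('pics/c5.png',cv2.resize(b,None,fx=5,fy=5,interpolation=cv2.INTER_CUBIC))"
```

```text
clock: 5.93
tcp_pos: [0.3961, 0.315, 0.1015]
tool_rot: [[0.45, 0.893, 0.002], [0.893, -0.45, 0.001], [0.002, 0.001, -1.0]]
force: [0.8, -0.2, -2.2]
grip_width: 0.0441
shift [-3.016e-01  1.858e-01  2.000e-04] pos [0.3961 0.315  0.1015] yaw 63.24 q6 148.0761981855593 F [ 0.8 -0.2 -2.2] t 5.9333 w 0.04411234698875975
```

View pics/c5.png

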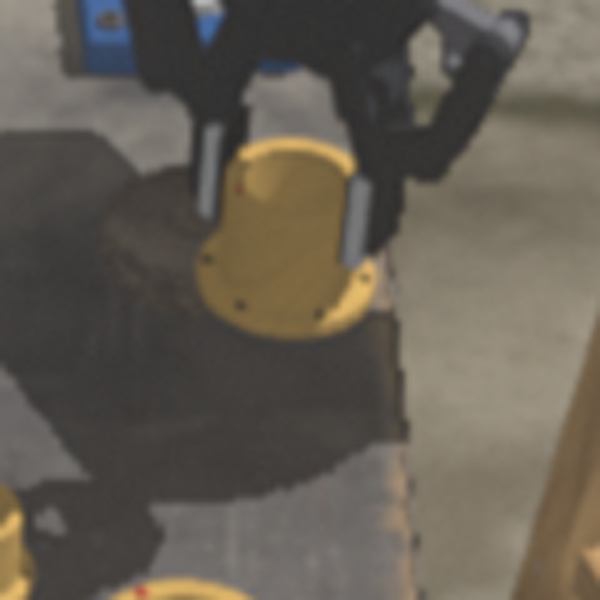

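Hub is held squarely: rim at (295,150), pads at (210,170) and (355,220), flange level. Carrying it to the spindle.

```bash
python3 -m creep '[[0.04,-0.015,0.009,0,-0.03],[0.04,-0.045,0.028,0,-0.06],[0.04,-0.080,0.049,0,-0.09],[0.04,-0.115,0.071,0,-0.12],[0.04,-0.150,0.092,0,-0.15],[0.04,-0.185,0.114,0,-0.18],[0.04,-0.220,0.135,0,-0.2],[0.04,-0.250,0.154,0,-0.21]]'; python3 -c "
from h import *
to(.4262,-.038,.101)"
```

```text
clock: 6.65
tcp_pos: [0.4181, 0.0198, 0.0988]
tool_rot: [[0.254, 0.967, -0.004], [0.967, -0.254, -0.0], [-0.001, -0.003, -1.0]]
force: [1.5, 0.5, -2.1]
grip_width: 0.0442
shift [-0.0538  0.0225 -0.0022] pos [0.4181 0.0198 0.0988] yaw 75.29 q6 98.75472080977626 F [ 1.5  0.5 -2.1] t 6.65 w 0.04417002251135161
```

```bash
python3 -m creep '[[0.04,-0.025,0.009,0,0],[0.04,-0.045,0.016,0,0],[0.04,-0.055,0.02,0,0],[0.04,-0.057,0.02,0,0],[0.04,-0.057,0.02,0,0],[0.04,-0.057,0.02,0,0]]'; python3 -c "
from h import *
to(.4265,-.038,.101)
a=r.camera('top')[:,:,::-1][210:300,330:450];b=r.camera('side')[:,:,::-1][100:220,260:420]
cv2.imwrite('pics/c6.png',cv2.resize(b,None,fx=5,fy=5,interpolation=cv2.INTER_CUBIC))"
```

```text
clock: 7.15
tcp_pos: [0.4241, -0.0371, 0.1]
tool_rot: [[0.253, 0.967, -0.002], [0.967, -0.253, 0.001], [0.001, -0.002, -1.0]]
force: [-0.3, 0.6, -1.4]
grip_width: 0.0442
shift [-0.0003  0.0025 -0.0011] pos [ 0.4241 -0.0371  0.1   ] yaw 75.33 q6 91.0945427425497 F [-0.3  0.6 -1.4] t 7.15 w 0.044201350576647154
```

View pics/c6.png

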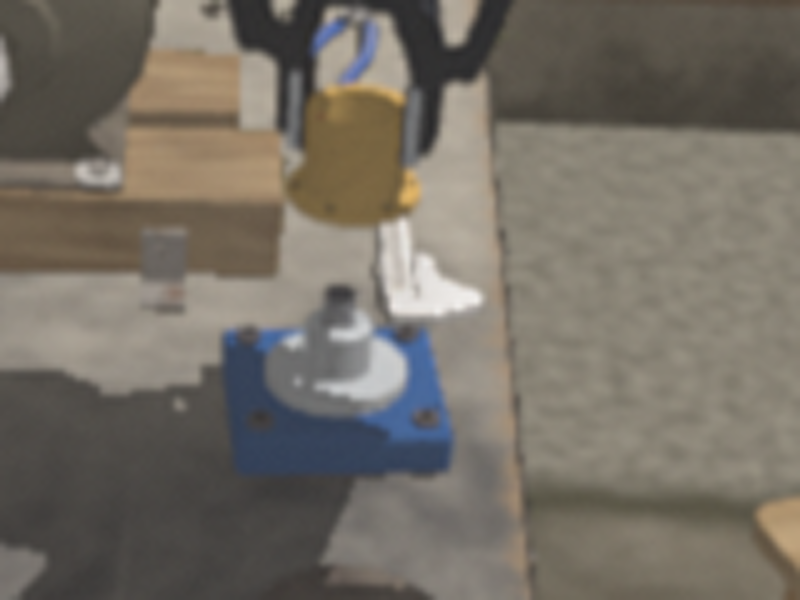

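Nose top is at (340,292), shoulder disc spans x 265–410 and the hub flange spans x 287–421 with its lower edge at y 225. I'll turn these into offsets.

```bash
python3 -c "
from h import *
c=lambda q:((np.array(q)-[260,100]+.5)*5-.5).round(1)
a=np.linspace(0,2*np.pi,73)
def ell(x,y,z,R):
  q=c(proj('side',np.c_[x+R*np.cos(a),y+R*np.sin(a),0*a+z]));return q.min(0),q.max(0)
print('nose',c(proj('side',[[.4265,-.038,.07]])),'sh',ell(.4265,-.038,.03,.033))
for xy in((.4241,-.0371),(.4265,-.038)): print('flange bot',ell(*xy,.1188,.03),'top rim',ell(*xy,.1628,.023))
"
```

```text
nose [[341.6 288.6]] sh (array([266.1, 327. ]), array([407.5, 400.9]))
flange bot (array([286.1, 163.8]), array([420.5, 227.1])) top rim (array([306.7,  82.2]), array([412. , 128.9]))
flange bot (array([280.8, 162.7]), array([415.1, 225.9])) top rim (array([301.2,  81.1]), array([406.5, 127.8]))
```

```bash
python3 -m creep '[[0.04,0,0.0025,0,0],[0.04,0,0.0025,0.01,0],[0.04,0,0.0025,0.025,0],[0.04,0,0.0025,0.04,0],[0.04,0,0.0025,0.052,0],[0.04,0,0.0025,0.058,0],[0.04,0,0.0025,0.06,0],[0.04,0,0.0025,0.06,0]]'; python3 -c "
from h import *
to(.4265,-.038,.101)"
```

```text
clock: 7.92
tcp_pos: [0.4272, -0.0384, 0.0405]
tool_rot: [[0.253, 0.967, -0.001], [0.967, -0.253, 0.0], [-0.0, -0.001, -1.0]]
force: [-0.3, -0.5, -1.5]
grip_width: 0.0441
shift [ 0.0002 -0.0009 -0.0605] pos [ 0.4272 -0.0384  0.0405] yaw 75.32 q6 91.05248106857859 F [-0.3 -0.5 -1.5] t 7.9167 w 0.044061026498448744
```

```bash
python3 -m creep '[[0.04,0,-0.0005,0.002,0],[0.04,0,-0.0005,0.004,0],[0.04,0,-0.0005,0.006,0],[0.04,0,-0.0005,0.007,0],[0.04,0,-0.0005,0.008,0],[0.04,0,-0.0005,0.008,0]]'
```

```text
clock: 8.42
tcp_pos: [0.4269, -0.0388, 0.0326]
tool_rot: [[0.254, 0.967, -0.0], [0.967, -0.254, -0.0], [-0.0, -0.0, -1.0]]
force: [0.2, 0.6, -2.0]
grip_width: 0.0445
```

```bash
python3 -m creep '[[0.04,0,0,0.001,0],[0.04,0,0,0.002,0],[0.04,0,0,0.003,0],[0.04,0,0,0.004,0],[0.04,0,0,0.004,0]]'
```

```text
clock: 8.83
tcp_pos: [0.4268, -0.0387, 0.0285]
tool_rot: [[0.254, 0.967, -0.0], [0.967, -0.254, 0.0], [-0.0, -0.0, -1.0]]
force: [0.0, 0.4, -1.5]
grip_width: 0.0441
```

```bash
python3 -m creep '[[0.04,0,0,0.001,0],[0.04,0,0,0.002,0],[0.04,0,0,0.002,0]]'; python3 -m creep '[[0.04,0,0,0.0005,0],[0.04,0,0,0.001,0],[0.04,0,0,0.001,0]]';python3 -m creep '[[0.04,0,0,0.0005,0],[0.04,0,0,0.001,0],[0.04,0,0,0.001,0]]'
```

```text
clock: 9.08
tcp_pos: [0.4268, -0.0387, 0.0265]
tool_rot: [[0.254, 0.967, -0.0], [0.967, -0.254, -0.0], [-0.0, -0.0, -1.0]]
force: [0.3, 0.7, -1.6]
grip_width: 0.0445
clock: 9.33
tcp_pos: [0.4269, -0.0388, 0.0256]
tool_rot: [[0.254, 0.967, -0.0], [0.967, -0.254, -0.0], [-0.0, -0.0, -1.0]]
force: [0.3, 0.7, -1.8]
grip_width: 0.0442
clock: 9.58
tcp_pos: [0.4269, -0.0388, 0.0246]
tool_rot: [[0.254, 0.967, -0.0], [0.967, -0.254, -0.0], [-0.0, -0.0, -1.0]]
force: [0.2, -0.3, -1.1]
grip_width: 0.0442
```

```bash
python3 -m creep '[[0.04,0,0,0.0005,0],[0.04,0,0,0.001,0],[0.04,0,0,0.001,0]]'
```

```text
clock: 9.83
tcp_pos: [0.4272, -0.0389, 0.0238]
tool_rot: [[0.254, 0.967, 0.0], [0.967, -0.254, -0.0], [-0.0, 0.0, -1.0]]
force: [0.1, -1.1, -0.3]
grip_width: 0.0442
```

```bash
python3 -m creep '[[0.04,0,0,0.0004,0],[0.04,0,0,0.0008,0],[0.04,0,0,0.0008,0]]'
```

```text
clock: 10.08
tcp_pos: [0.4274, -0.039, 0.0231]
tool_rot: [[0.254, 0.967, 0.001], [0.967, -0.254, -0.001], [-0.0, 0.001, -1.0]]
force: [-0.2, -1.0, 0.3]
grip_width: 0.0444
```

Light contact, with Fz rising by 2 N at the expected landing height. I'll add a little pressure and start turning.

```bash
python3 -m creep '[[0.04,0,0,0.0005,0],[0.04,0,0,0.001,0],[0.04,0,0,0.001,0.03],[0.04,0,0,0.001,0.06],[0.04,0,0,0.001,0.09],[0.04,0,0,0.001,0.09]]'; python3 -m creep '[[0.04,0,0,0,0.03],[0.04,0,0,0,0.06],[0.04,0,0,0,0.09],[0.04,0,0,0,0.12],[0.04,0,0,0,0.12]]'; python3 -c "
from h import *
print(r.observe()['torque'])"
```

```text
clock: 10.58
tcp_pos: [0.4268, -0.0386, 0.0217]
tool_rot: [[0.341, 0.94, -0.0], [0.94, -0.341, 0.0], [0.0, -0.0, -1.0]]
force: [0.3, -0.7, -1.7]
grip_width: 0.0442
clock: 11.0
tcp_pos: [0.4262, -0.0384, 0.0215]
tool_rot: [[0.45, 0.893, -0.001], [0.893, -0.45, 0.001], [-0.0, -0.001, -1.0]]
force: [0.2, -0.6, -2.0]
grip_width: 0.0445
[-0.00885047  0.02170926 -0.01043271]
```

```bash
python3 -m creep '[[0.04,0,0,0.0005,0],[0.04,0,0,0.001,0],[0.04,0,0,0.001,0]]';  python3 -m creep '[[0.04,0,0,0.0005,0],[0.04,0,0,0.001,0],[0.04,0,0,0.001,0]]'; python3 -c "
from h import *
print(r.observe()['torque'])"
```

```text
clock: 11.25
tcp_pos: [0.4267, -0.0386, 0.0207]
tool_rot: [[0.45, 0.893, -0.0], [0.893, -0.45, 0.0], [-0.0, -0.0, -1.0]]
force: [0.2, -0.1, -1.5]
grip_width: 0.0443
clock: 11.5
tcp_pos: [0.4268, -0.0387, 0.0198]
tool_rot: [[0.45, 0.893, -0.0], [0.893, -0.45, 0.0], [-0.0, -0.0, -1.0]]
force: [-0.0, -1.0, -1.3]
grip_width: 0.0443
[-0.05032351 -0.01060774  0.00388607]
```

```bash
python3 -m creep '[[0.04,0,0,0.0005,0],[0.04,0,0,0.001,0],[0.04,0,0,0.001,0]]';  python3 -m creep '[[0.04,0,0,0.0005,0],[0.04,0,0,0.001,0],[0.04,0,0,0.001,0]]'; python3 -c "
from h import *
print(r.observe()['torque'])"
```

```text
clock: 11.75
tcp_pos: [0.4269, -0.0387, 0.0188]
tool_rot: [[0.45, 0.893, -0.0], [0.893, -0.45, -0.0], [-0.0, -0.0, -1.0]]
force: [-0.3, -0.1, -1.2]
grip_width: 0.0442
clock: 12.0
tcp_pos: [0.4269, -0.0388, 0.0178]
tool_rot: [[0.45, 0.893, -0.0], [0.893, -0.45, -0.0], [-0.0, -0.0, -1.0]]
force: [-0.7, -0.0, -1.9]
grip_width: 0.0443
[-0.04091569 -0.01722408  0.00940731]
```

```bash
python3 -m creep '[[0.04,0,0,0.001,0],[0.04,0,0,0.002,0],[0.04,0,0,0.002,0]]';  python3 -m creep '[[0.04,0,0,0.001,0],[0.04,0,0,0.002,0],[0.04,0,0,0.002,0]]'; python3 -m creep '[[0.04,0,0,0.0005,0],[0.04,0,0,0.001,0],[0.04,0,0,0.001,0]]'
```

```text
clock: 12.25
tcp_pos: [0.4268, -0.0388, 0.0157]
tool_rot: [[0.45, 0.893, -0.0], [0.893, -0.45, -0.0], [-0.0, -0.0, -1.0]]
force: [-0.4, -0.5, -1.4]
grip_width: 0.0443
clock: 12.5
tcp_pos: [0.4268, -0.0387, 0.0137]
tool_rot: [[0.45, 0.893, -0.0], [0.893, -0.45, -0.0], [-0.0, -0.0, -1.0]]
force: [0.6, 0.6, -1.0]
grip_width: 0.0441
clock: 12.75
tcp_pos: [0.4269, -0.0387, 0.0128]
tool_rot: [[0.45, 0.893, -0.0], [0.893, -0.45, -0.0], [-0.0, -0.0, -1.0]]
force: [-0.5, 0.1, -1.2]
grip_width: 0.0444
```

```bash
python3 -m creep '[[0.04,0,0,0.0005,0],[0.04,0,0,0.001,0],[0.04,0,0,0.001,0]]'; python3 -c "
from h import *
print(r.observe()['torque'])
b=r.camera('side')[:,:,::-1][130:205,280:380]
cv2.imwrite('pics/c7.png',cv2.resize(b,None,fx=6,fy=6,interpolation=cv2.INTER_CUBIC))"
```

```text
clock: 13.0
tcp_pos: [0.4269, -0.0387, 0.0118]
tool_rot: [[0.45, 0.893, -0.0], [0.893, -0.45, -0.0], [-0.0, 0.0, -1.0]]
force: [0.0, -0.0, -2.1]
grip_width: 0.0441
[ 0.00833688 -0.00411542 -0.01156863]
```

View pics/c7.png

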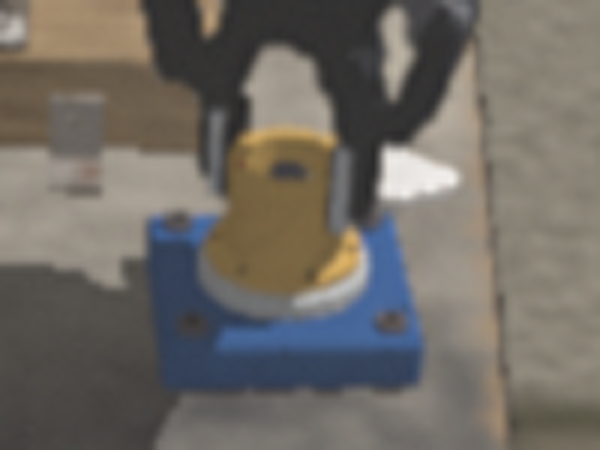

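The flange is now just above the shoulder, with the nose tip showing inside the rim at (288,170), so the tab has gone into the keyway. Down to contact.

```bash
python3 -m creep '[[0.04,0,0,0.0005,0],[0.04,0,0,0.001,0],[0.04,0,0,0.001,0]]'; python3 -m creep '[[0.04,0,0,0.0003,0],[0.04,0,0,0.0006,0],[0.04,0,0,0.0006,0]]'
```

```text
clock: 13.3
tcp_pos: [0.4271, -0.0388, 0.0112]
tool_rot: [[0.45, 0.893, 0.0], [0.893, -0.45, -0.0], [-0.0, 0.0, -1.0]]
force: [-0.2, 0.2, 3.7]
grip_width: 0.044
clock: 13.55
tcp_pos: [0.4271, -0.0388, 0.0112]
tool_rot: [[0.45, 0.893, 0.001], [0.893, -0.45, -0.0], [-0.0, 0.001, -1.0]]
force: [-4.0, 1.6, 11.7]
grip_width: 0.0444
```

Firm contact at exactly the predicted seat height (z 0.0112). Easing off, opening and withdrawing straight up.

```bash
python3 -m creep '[[0.04,0,0,-0.0008,0],[0.04,0,0,-0.0008,0],[0.055,0,0,-0.0008,0],[0.07,0,0,-0.0008,0],[0.0854,0,0,-0.0008,0],[0.0854,0,0,-0.0008,0],[0.0854,0,0,-0.0008,0],[0.0854,0,0,-0.0008,0]]'; python3 -m creep '[[0.0854,0,0,-0.01,0],[0.0854,0,0,-0.03,0],[0.0854,0,0,-0.06,0],[0.0854,0,0,-0.09,0],[0.0854,0,0,-0.12,0],[0.0854,0,0,-0.13,0],[0.0854,0,0,-0.13,0]]'; python3 -c "
from h import *
b=r.camera('side')[:,:,::-1][130:205,280:380]
cv2.imwrite('pics/c8.png',cv2.resize(b,None,fx=6,fy=6,interpolation=cv2.INTER_CUBIC))
c=lambda q:((np.array(q)-[280,130]+.5)*6-.5).round(1)
a=np.linspace(0,2*np.pi,73)
for z,R in((.03,.03),(.036,.03),(.074,.023),(.03,.033),(.07,.0075)):
  q=c(proj('side',np.c_[.4267+R*np.cos(a),-.0385+R*np.sin(a),0*a+z]));print(z,R,q.min(0),q.max(0))
"
```

```text
clock: 14.22
tcp_pos: [0.427, -0.0388, 0.0111]
tool_rot: [[0.45, 0.893, 0.0], [0.893, -0.45, -0.0], [-0.0, 0.0, -1.0]]
force: [-0.5, -0.7, -0.5]
grip_width: 0.0858
clock: 14.8
tcp_pos: [0.4296, -0.0394, 0.1442]
tool_rot: [[0.45, 0.893, 0.006], [0.893, -0.45, -0.002], [0.001, 0.006, -1.0]]
force: [0.9, 1.0, -0.9]
grip_width: 0.0855
0.03 0.03 [206.6 215.7] [360.9 296.2]
0.036 0.03 [207.2 202.6] [362.  282.9]
0.074 0.023 [229.8 127. ] [350.6 187.1]
0.03 0.033 [198.9 211.8] [368.6 300.4]
0.07 0.0075 [269.8 156. ] [309.2 175.6]
```

View pics/c8.png

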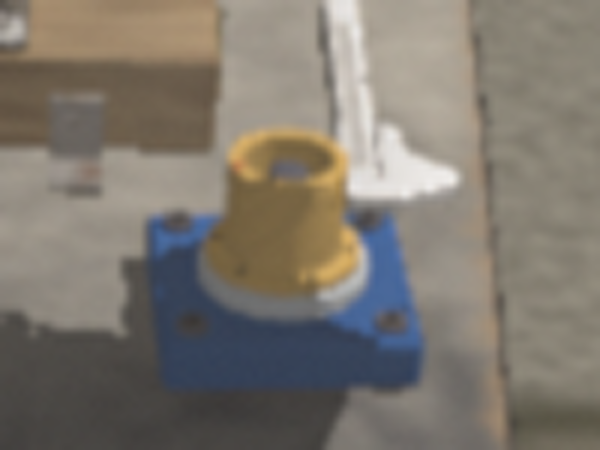

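The hub sits with its rim at y 127 and flange lower edge at y ~296, as projected for a flush seat, and the gripper is clear. Handing in.

```bash
python3 -m creep '[[0.0854,0,0,0,0],[0.0854,0,0,0,0],[0.0854,0,0,0,0]]'; python3 -c "
from bench import r
r.close_job()"
```

```text
clock: 15.1
tcp_pos: [0.4256, -0.0385, 0.1396]
tool_rot: [[0.45, 0.893, -0.003], [0.893, -0.45, 0.001], [-0.001, -0.003, -1.0]]
force: [-1.4, 1.0, -1.0]
grip_width: 0.0855
the job is handed in; nothing more can be done
```

The middle-sized hub is on the spindle with its tab in the keyway and its flange flush on the shoulder. The gripper is open and clear above it, and I handed the job in at 15.1 s.

- **Seating:** The tab touched the end face with about 2 N, and I turned the hub gently about 12°. It then went down freely until it met firm contact at the predicted seat height. The peak reading was about 12 N.
- **Final check:** In the last side picture the rim and flange edges match the projection for a flush hub to within about a pixel. I did not feel the drop itself; I inferred it from the free descent and the final height.
- **Disagreement:** The reported tool height did not match the pictures; the real fingertips were about 30 mm higher than it implied. My first grasp therefore closed above the hub without visibly moving it. I worked from the pictures and contact after that.
- **Other objects:** Nothing else was deliberately touched. I did not take a final picture of the other objects on the bench.

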